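# Nip the pill mould in the screw clamp

### The arm

A 6-joint arm with a two-finger parallel gripper is mounted at the origin on the work surface. World frame = base frame: x ahead of the robot, y to its left, z up, the work surface at z = 0. Lengths are in m, angles in rad, forces in N, time in s.
With the tool pointing down it reaches from about 0.325 to 1 m from the base axis. Payload 5.1 kg.
Tool frame: the origin (TCP) lies where the fingers leave the gripper's body, on its centre line; the fingertips stand 73 mm ahead of it and the grasp point (between the pads) lies 54 mm ahead of it; z points along the fingers, y is the line along which they close (so a half turn about z gives the same grasp; the last joint's range is limited). The gripper opens to 85 mm and grips with 20 to 120 N. Pads are 22 mm wide; open, the fingers measure 114 mm over their backs; the gripper's body (76 mm by 85 mm) begins 54 mm behind the grasp point. The pads swing forward as they close: fully open they stand 13 mm farther back than shut.
Start: joints at [1.251, 0.124, 1.65, -0, 1.367, -0.083], TCP at [0.153, 0.632, 0.304] pointing down, gripper open.
Joint ranges: [-2.61, 2.61], [-1.02, 2.33], [0.03, 2.71], [-1.35, 4.49], [0.32, 2.68], [-2.91, 2.91]. Speed limits (rad/s): [2.57, 2.57, 3.14, 3.14, 3.14, 3.14].

### API

Orientations are given as a 3x3 rotation matrix whose columns are the frame's x, y, z axes.
In Python, from rig import * gives the robot as it stands. The module is installed in compiled form; this text tells all that it offers.
- The arm moves only by the tool apply_moves, never from a script. Its arguments are lists of equal length, an entry for each row: "travel": the shift along the tool's x, y, z in parts of the range, where 1.0 means 1000 mm, a list of three; "angular": the turn, a rotation vector about the tool's x, y, z in normalised numbers (1 is pi rad), a list of three; "grip": the opening, from 0 (shut) to 1 (fully open). In form: {"travel": [[tx, ty, tz], ...], "angular": [[rx, ry, rz], ...], "grip": [grip, ...]}. A call has exactly 10 rows; each row is the pose to reach, as a shift and turn from the pose commanded when the call began, along the tool's axes at that moment; what a row does not reach only later rows make up. A row lasts 1/10 s, in which the tool goes at most 50 mm and 8.59 degrees, less where a joint would pass 70% of its speed; a pose out of reach is approached as far as the arm can. No shift or turn number may pass 1 either way. A call with a gripper value outside its range is refused whole. The fingers move at their own pace and stop on an object; "squeeze" is the grip in N (left out, the last holds). Time passes only in rows, so rows that repeat a pose let the fingers close, or fill a call up. It gives the time, the measured TCP pose, the force, the opening and the grip force at its end, in the units of the state.
- state(): the state, without advancing time (a new reading comes with each control period).
- camera(name): name is "side" or "top" or "wrist"; returns (picture, depth): 420x560x3 uint8, blue, green, red; 420x560 float32, m along the optical axis (not along the pixel's ray), 0 where there is no reading.
- camera_info(name): a dict with "fx", "fy", "cx", "cy" (pixels), "k1" (the pictures are not rectified: a ray, as slopes to the right and down, at radius r is drawn at 1 + k1 r^2 times it, then the intrinsics apply), "R" (3x3) and "t" (3): a world point X has camera coordinates R X + t; the wrist camera has in their place "hand_eye" (4x4, takes a point from camera to tool coordinates, whose origin is the TCP and whose axes are the flange's). Camera axes: x right, y down, z forward; pixel columns grow to the right and rows downward; lengths in m; the calibration is good to about 2 mm. A picture is of the moment at which its call begins: read the wrist's pose just before it. camera_info takes no time and is no camera call.
- close_job(): hands the job in; it is judged then, once.
Trained networks look in the newest picture that a camera, given by its name, has taken for a name from the list of things; names that differ only in an ending like _2 or _b are one class to them, and where a whole thing is asked for, a point or a joint stands for the part that bears it (a point fixed in the world has none). Each returns a list of dicts, best first, with "score" (0 to 1); they miss things now and then, are a little off and sometimes report something else, mostly with a low value. They report only what shows in the picture. A call takes as long as a camera call. They do not tell look-alikes from the thing itself.
- search_frame(camera, target): "position" ([x, y, z] in m, in the coordinates of the camera as it stood for that picture, good to about 4 mm: the middle of the surface that is visible of it).
- masks_of(camera, target): "region" (420x560 bool, what is visible of it).
The state is a dict: "clock": time; "joints": joint angles; "joint_vel": joint speeds; "joint_efforts": joint torques, N m; "position": TCP position; "tcp_rot": TCP orientation; "ft_force": force on the tool from outside, world axes, zero at the start; "wrist_torque": the same for the moment, N m; "opening": opening from 0.0 (shut) to 1.0 (fully open); "finger_force": force on a finger pad.
Only numpy, scipy, OpenCV 4.12 (cv2) and the standard library are available. Lean on these libraries where they do the work, as an engineer would, in place of code of your own. Each camera call takes 0.05 s, during which the arm holds its last target. There are 200 camera calls.

### The job

Gently push the split bamboo pill mould along its bed until it is fully home against the end stop of the wooden screw clamp. Then nip it in place by screwing the inner brass thumb-wing down clockwise: feel for the moment the nose touches the mould and go about thirty degrees further, so that it is held firmly but not crushed, and let go. The big scalloped wooden collar around the wing holds the height setting for the whole batch and must not be turned, and the rest of the bench is to be left alone.

Things in the scene. Friction and masses are not known exactly. Their poses are not given: they have to be found in the camera images.
- clamp: Wooden screw clamp bolted to the bench. Origin: on the bench top, under the upright screw; x runs along the bed to the end stop, z up. Base plank 260 x 150, 25 high; its top is the bed's floor. The bed lies between two cheeks 48 apart and 18 high, x from -50 to 95, and is open at -x, nearest the robot. Sizes in mm
- stop_face (a point): Middle of the clamp's end stop face, at x = +95 in the clamp's frame, 45 above the bench; the stop is 50 high. The mould's far end butts on it when home
- bridge_top (a point): Top of the clamp's bridge, on the screw axis, 132 above the bench. The bridge is 56 deep (clamp x -28 to 28), 156 wide and 32 thick, on two posts (48 x 26, at y -58 and 58); mould and nose are below it, collar and wing above it
- mould: Split bamboo pill mould, yellow, two halves shut on each other, 190 long (its x), 44 wide, 0.2 to 0.35 kg, loose in the bed, x along the bed. Origin: centre of its underside, 25 above the bench. Thickness anything from 38 to 44, not to be read from this pose. It starts 20 to 50 short of home, out of the bed's open end; home, its origin is at the clamp's x = 0. Slides by 1 to 3 N
- mould_end (a point): Middle of the mould's outer end face (away from the stop, nearest the robot), 20 above its underside; a push here along the clamp's +x sends the mould home. Home, it is at the clamp's x = -95, 67 short of the bridge
- wing (a point): Inner knob: brass thumb-wing on the spindle, 42 long (point's x), 10 thick (y), 24 high. Site: middle of the wing, z up, about 196 above the bench. Sinks 3.2 mm per rad clockwise from above (to 13 in all); fingers should follow. Thread friction is 0.2 N m; once the nose bears, the twist felt climbs by 0.3 to 0.5 N m per rad. Stays where left
- spindle (a joint): Angle of the inner thumb-wing relative to the collar, rad, growing clockwise seen from above (screwing down). Starts at -0.3 to 0.3; the nose meets the mould some 0.4 to 3.4 rad later, depending on the mould's thickness and the collar's setting, so several grasps may be needed
- collar (a joint): Angle of the outer wooden collar, rad, growing clockwise from above. It is the clamp's height setting (1.3 mm per rad) and carries the spindle with it; it turns at about 0.6 N m, so fingers that press or rub on it turn it
- collar_mark (a point): Brass pin in the top face of the outer collar, 34 from the screw axis, level with that face, about 166 above the bench. The collar is a dark scalloped hardwood knob, 84 across, 22 thick. The wing's lower edge starts 16 to 20 above its top; only the bare spindle, 17 diameter, lies between
- nose: Leather-faced lower end of the spindle, 21 diameter, turning with the wing; origin: centre of its underside, 1 to 11 above the mould's top at the start. The leather gives: past first touch the load on the mould grows by about 80 N per rad of the wing. Thirty degrees gives about 42 N; 25 to 60 N is right; above 90 N the bamboo splits
- mortar: Bronze mortar, 116 diameter, 105 high, origin under its centre; leave alone
- pestle: Bronze pestle lying on the bench, 182 long (its x), origin under its middle; leave alone
- bell: Brass hand bell standing with its dark wooden handle up, 72 diameter, 132 high, origin under its centre; leave alone
- dish: Green celadon dish, 150 diameter, 30 high, origin under its centre; leave alone
- spare_half: Half of another bamboo mould lying on the bench, 170 x 42 x 18, origin under its centre; leave alone
Things that resemble listed ones, but are neither listed nor needed, are in the scene too. Leave any blue look-alike of the mould alone.

How it is judged:
On the way, in this order (a step that is already met when the one before it is completed fails the run):
1. the mould is pushed home against the end stop (within 3 mm) while the nose does not yet bear on it (x of mould in the frame of clamp above -0.003 m and contact force between nose and mould below 1 N), for 0.2 s.
2. the nose bears on the mould with more than 25 N (contact force between nose and mould above 25 N), for 0.2 s.
At the end, for the whole second after the job is handed in: The mould lies home in the bed, within 3 mm of the end stop and square in the bed (0.06 rad), the nose bears on it with 25 to 60 N, mould and wing are at rest, and the collar's pin is within 4 mm of where it was (about 7 degrees) (x of mould in the frame of clamp above -0.003 m and angle between the x axis of mould and the x axis of clamp, either way round below 0.06 rad and contact force between nose and mould between 25 and 60 N and linear speed of mould below 0.01 m/s and velocity of joint spindle between -0.05 and 0.05 rad/s and distance of collar_mark from where it was at the start of the episode below 0.004 m); the robot touches nothing.
It fails at once if the outer collar is turned or shifted: its pin moves more than 4 mm (about 7 degrees) (distance of collar_mark from where it was at the start of the episode above 0.004 m).
It fails at once if the mould is crushed: the nose bears on it with more than 90 N (contact force between nose and mould above 90 N).
It fails at once if the mould is rammed: the robot pushes on it with more than 40 N (contact force between the arm and mould above 40 N).
It fails at once if something else on the bench is moved by more than 20 mm (distance of any of mortar, pestle, bell, dish, spare_half from where it was at the start of the episode above 0.02 m).
It also fails if it takes over 64 s, if anything falls off the work surface, if the arm or the gripper's body presses on something with over 40 N, if the wrist force passes 120 N, or if a joint passes its speed limit or range.

## Working session

There is one attempt and no reset: what is moved stays moved. The work goes in short steps, Python scripts to look and compute and a tool call to move; the robot and the scene stay as the last step left them, time stands still between calls to the robot, and variables do not carry over. Pictures are saved under pics/ and viewed, at most 10 in all, crops included, and the job is handed in when it is done.

Besides the shell and the picture viewer there is one more tool, called after ">>>" by a JSON object that holds its "name" and its "arguments", one argument or row to a line. apply_moves: Moves the arm, as the interface text tells. Its arguments: {"type":"object","properties":{"travel":{"type":"array","items":{"type":"array","items":{"type":"number"}}},"angular":{"type":"array","items":{"type":"array","items":{"type":"number"}}},"grip":{"type":"array","items":{"type":"number"}},"squeeze":{"type":"number"}},"required":["travel","angular","grip"]}

```bash
mkdir -p pics; cat > h.py <<'E'
from rig import *
import numpy as np, cv2
np.set_printoptions(precision=4,suppress=True)
def toworld(cam,p,s=None):
    i=camera_info(cam); p=np.array(p)
    if 'R' in i: return np.array(i['R']).T@(p-np.array(i['t']))
    T=np.array(i['hand_eye']); s=s or state()
    return np.array(s['tcp_rot'])@(T[:3,:3]@p+T[:3,3])+np.array(s['position'])
def cloud(cam,d,s=None):
    i=camera_info(cam); h,w=d.shape
    u,v=np.meshgrid(np.arange(w),np.arange(h))
    x=(u-i['cx'])/i['fx'];y=(v-i['cy'])/i['fy'];xd,yd=x.copy(),y.copy()
    for _ in range(8):
        r=x*x+y*y; x=xd/(1+i['k1']*r); y=yd/(1+i['k1']*r)
    P=np.stack([x*d,y*d,d],-1).reshape(-1,3)
    if 'R' in i: W=(P-np.array(i['t']))@np.array(i['R'])
    else:
        T=np.array(i['hand_eye']); s=s or state()
        W=(P@T[:3,:3].T+T[:3,3])@np.array(s['tcp_rot']).T+np.array(s['position'])
    return W.reshape(h,w,3)
E
python3 - <<'E'
from h import *
s=state(); print(s['clock'],s['position'],s['tcp_rot'],s['ft_force'],s['opening'])
for c in ['top','side']:
    im,d=camera(c); cv2.imwrite(f'pics/{c}1.png',im); np.savez(f'{c}1.npz',im=im,d=d,W=cloud(c,d))
    print(c)
    for t in ['clamp','mould','mould_end','wing','collar','collar_mark','stop_face','bridge_top','spare_half']:
        print(t,[(round(r['score'],2),toworld(c,r['position']).round(4)) for r in search_frame(c,t)][:4])
E
```

```text
0.0 [0.1524 0.6314 0.3026] [[-0.9721  0.2346 -0.0006]
 [ 0.2346  0.9721 -0.002 ]
 [ 0.0001 -0.0021 -1.    ]] [-0.2234  0.0012  0.1969] 0.9972971754724763
top
clamp [(0.86, array([0.6131, 0.0375, 0.0523]))]
mould [(0.92, array([0.1901, 0.3578, 0.0364])), (0.85, array([0.5643, 0.02  , 0.0629])), (0.7, array([ 0.3485, -0.0879,  0.0389])), (0.63, array([0.3506, 0.1481, 0.0366]))]
mould_end [(0.78, array([0.3451, 0.1453, 0.0415])), (0.77, array([0.5657, 0.016 , 0.0611])), (0.63, array([ 0.3486, -0.086 ,  0.0401])), (0.57, array([0.1844, 0.3508, 0.0416]))]
wing [(0.42, array([0.6255, 0.0387, 0.2044]))]
collar [(0.96, array([0.6276, 0.0318, 0.1709]))]
collar_mark [(0.8, array([0.622 , 0.0333, 0.1709])), (0.42, array([0.543 , 0.3457, 0.0231]))]
stop_face [(0.94, array([0.6171, 0.0361, 0.0515]))]
bridge_top [(0.89, array([0.6137, 0.0377, 0.0541]))]
spare_half [(0.83, array([ 0.7019, -0.3556,  0.0181])), (0.33, array([0.5649, 0.0186, 0.0642]))]
side
clamp []
mould [(0.98, array([0.1711, 0.3475, 0.0349])), (0.7, array([0.5622, 0.008 , 0.0629])), (0.68, array([ 0.3413, -0.1034,  0.0372])), (0.64, array([0.6114, 0.0067, 0.0511]))]
mould_end [(0.88, array([0.3371, 0.1335, 0.0356])), (0.85, array([0.5649, 0.0095, 0.0665])), (0.72, array([0.1743, 0.3441, 0.039 ])), (0.58, array([ 0.3383, -0.1051,  0.0391]))]
wing [(0.48, array([0.6189, 0.0346, 0.1955])), (0.41, array([0.5375, 0.3413, 0.0218]))]
collar [(0.95, array([0.6192, 0.0272, 0.1658])), (0.65, array([0.5387, 0.3409, 0.0209]))]
collar_mark [(0.69, array([0.618 , 0.0286, 0.1677])), (0.47, array([0.5587, 0.0099, 0.0621]))]
stop_face [(0.66, array([ 0.6045, -0.0002,  0.0487])), (0.28, array([0.5379, 0.3383, 0.0178]))]
bridge_top [(0.62, array([0.6039, 0.0049, 0.0528]))]
spare_half [(0.66, array([0.6181, 0.0321, 0.1945])), (0.56, array([ 0.6949, -0.3599,  0.0144]))]
```

View pics/top1.png

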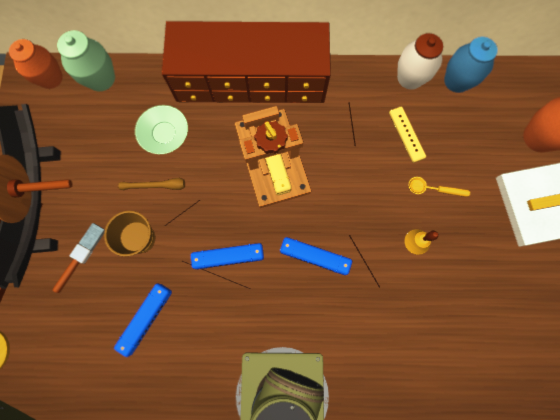

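View pics/side1.png

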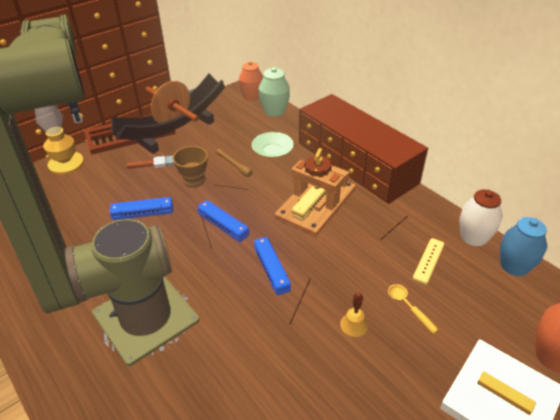

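```bash
python3 - <<'E'
from h import *
z=np.load('top1.npz'); W=z['W'];im=z['im']
roi=np.zeros(W.shape[:2],bool); roi[95:215,225:320]=1
Z=W[...,2]
hsv=cv2.cvtColor(im,cv2.COLOR_BGR2HSV)
def rect(m,n):
    P=W[m][:,:2]; r=cv2.minAreaRect((P*1000).astype(np.float32)); print(n,m.sum(),'med',np.median(W[m],0),'rect',r)
rect(roi&(Z>.018)&(Z<.032),'plank')
y=roi&(hsv[...,0]>20)&(hsv[...,0]<35)&(hsv[...,1]>120)&(hsv[...,2]>150)
rect(y&(Z>.055)&(Z<.08),'mould')
rect(roi&(Z>.122)&(Z<.142),'bridge')
rect(roi&(Z>.158)&(Z<.176),'collar')
rect(roi&(Z>.185)&(Z<.22),'wing')
rect(roi&(Z>.065)&(Z<.085),'stop')
t=im[85:225,215:325]; cv2.imwrite('pics/cl.png',cv2.resize(t,None,fx=4.2,fy=4.2,interpolation=cv2.INTER_CUBIC))
E
```

```text
plank 1973 med [0.5694 0.0263 0.0263] rect ((681.4282836914062, -2.322906494140625), (336.6269226074219, 262.4768981933594), 17.06746482849121)
mould 577 med [0.5676 0.0154 0.0638] rect ((568.17431640625, 15.109136581420898), (102.8331527709961, 42.33251190185547), 17.678173065185547)
bridge 710 med [0.6233 0.0587 0.1338] rect ((629.7545166015625, 33.505828857421875), (57.016761779785156, 155.88665771484375), 17.170787811279297)
collar 658 med [0.6234 0.0326 0.1674] rect ((629.841796875, 34.2086296081543), (81.50103759765625, 79.17918395996094), 89.62027740478516)
wing 124 med [0.6282 0.0345 0.2063] rect ((629.731689453125, 34.13706970214844), (40.54783630371094, 21.33945083618164), 50.310062408447266)
stop 572 med [0.7205 0.0444 0.0743] rect ((633.0687255859375, 34.364410400390625), (236.52896118164062, 141.5425262451172), 16.565797805786133)
```

View pics/cl.png

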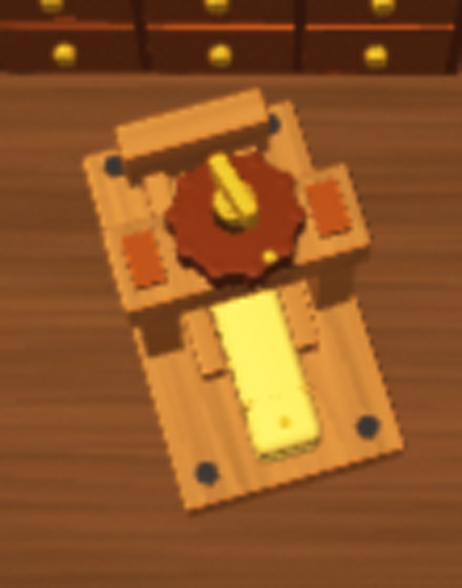

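The mould is the yellow block in the clamp's bed (top view px 279,174). It fits the description: yellow, inside the clamp and sticking out of the open end. The three blue blocks (px 227,256; 316,256; 143,320) are look-alikes, and the perforated yellow piece at (407,134) is the spare half. The enlarged crop confirms this. The clamp yaw is about 17.2° and the screw axis is at about (0.630, 0.034).

Careful with the scale: shifts go in shares of 1000 mm and turns go in shares of pi rad. That gives: -360 mm / 1000 = -0.36, -279 mm / 1000 = -0.279, -0.54 rad / 3.1416 = -0.1719.

>>> {"name": "apply_moves", "arguments": {
  "travel": [
    [-0.031,-0.036,0],
    [-0.062,-0.072,0],
    [-0.093,-0.108,0],
    [-0.124,-0.144,0],
    [-0.155,-0.18,0],
    [-0.186,-0.216,0],
    [-0.217,-0.252,0],
    [-0.248,-0.288,0],
    [-0.279,-0.324,0],
    [-0.31,-0.36,0]
  ],
  "angular": [
    [0,0,-0.0172],
    [0,0,-0.0344],
    [0,0,-0.0516],
    [0,0,-0.0688],
    [0,0,-0.0859],
    [0,0,-0.1031],
    [0,0,-0.1203],
    [0,0,-0.1375],
    [0,0,-0.1547],
    [0,0,-0.1719]
  ],
  "grip": [0,0,0,0,0,0,0,0,0,0]
}}

```text
clock: 2.0
position: [0.3698, 0.2074, 0.3044]
tcp_rot: [[-0.954, -0.301, 0.001], [-0.301, 0.954, 0.001], [-0.002, 0.0, -1.0]]
ft_force: [0.5, 1.1, -0.3]
opening: 0.002
finger_force: 0.0
```

```bash
cat > go.py <<'E'
from h import *
import sys
def rel(tx,ty,tz,head=None):
    s=state(); R=np.array(s['tcp_rot']); print('t',s['clock'],'pos',np.array(s['position']),'head',np.degrees(np.arctan2(R[1,0],R[0,0])),'q',np.array(s['joints']),'z',R[:,2])
    print('need mm',R.T@(np.array([tx,ty,tz])-s['position'])*1000,'F',np.array(s['ft_force']),np.array(s['wrist_torque']),s['opening'])
if __name__=='__main__': rel(*map(float,sys.argv[1:4]))
E
python3 go.py .4818 -.0121 .303
```

```text
t 2.0 pos [0.3698 0.2074 0.3044] head -162.47524404610417 q [ 0.3844 -0.4096  2.126   0.      1.4237 -1.4922] z [ 0.0014  0.0006 -1.    ]
need mm [ -40.7071 -243.0727    1.3889] F [ 0.4827  1.1302 -0.2773] [ 0.0105 -0.0208  0.0363] 0.002377359518311458
```

Converted, -243 mm / 1000 = -0.243, -192 mm / 1000 = -0.192.

>>> {"name": "apply_moves", "arguments": {
  "travel": [
    [-0.008,-0.048,0],
    [-0.016,-0.096,0],
    [-0.024,-0.144,0],
    [-0.032,-0.192,0],
    [-0.041,-0.243,0],
    [-0.041,-0.243,0.04],
    [-0.041,-0.243,0.085],
    [-0.041,-0.243,0.13],
    [-0.041,-0.243,0.165],
    [-0.041,-0.243,0.18]
  ],
  "angular": [
    [0,0,0],
    [0,0,0],
    [0,0,0],
    [0,0,0],
    [0,0,0],
    [0,0,0],
    [0,0,0],
    [0,0,0],
    [0,0,0],
    [0,0,0]
  ],
  "grip": [0,0,0,0,0,0,0,0,0,0]
}}

```text
clock: 3.0
position: [0.4785, -0.0103, 0.1198]
tcp_rot: [[-0.954, -0.298, -0.007], [-0.298, 0.954, 0.001], [0.006, 0.003, -1.0]]
ft_force: [-0.6, -0.1, -0.5]
opening: 0.003
finger_force: 0.0
```

```bash
python3 go.py .4818 -.0121 .111
```

```text
t 3.0 pos [ 0.4785 -0.0103  0.1198] head -162.64317212372126 q [-0.1338 -0.0589  2.1709 -0.      1.0364 -2.0075] z [-0.0067  0.0009 -1.    ]
need mm [-2.6346 -2.6945  8.7307] F [-0.6382 -0.1434 -0.4914] [-0.0525  0.0129  0.0434] 0.003258897376685709
```

>>> {"name": "apply_moves", "arguments": {
  "travel": [
    [0,-0.002,0.007],
    [-0.005,-0.002,0.007],
    [-0.012,-0.002,0.007],
    [-0.018,-0.002,0.007],
    [-0.022,-0.002,0.007],
    [-0.026,-0.002,0.007],
    [-0.03,-0.002,0.007],
    [-0.034,-0.002,0.007],
    [-0.038,-0.002,0.007],
    [-0.042,-0.002,0.007]
  ],
  "angular": [
    [0,0,0],
    [0,0,0],
    [0,0,0],
    [0,0,0],
    [0,0,0],
    [0,0,0],
    [0,0,0],
    [0,0,0],
    [0,0,0],
    [0,0,0]
  ],
  "grip": [0,0,0,0,0,0,0,0,0,0]
}}

```text
clock: 4.0
position: [0.5219, 0.0002, 0.1169]
tcp_rot: [[-0.954, -0.299, -0.001], [-0.299, 0.954, -0.0], [0.001, 0.0, -1.0]]
ft_force: [-3.3, -1.3, 2.4]
opening: 0.001
finger_force: 1.7
```

```bash
python3 go.py .5286 .0024 .111
```

```text
t 4.0 pos [0.5219 0.0002 0.1169] head -162.62824647599084 q [-0.1025  0.0395  2.079  -0.0002  1.0237 -1.9764] z [-0.0006 -0.0001 -1.    ]
need mm [-7.1128  0.1167  5.8786] F [-3.3327 -1.2906  2.3801] [-0.1404  0.4976  0.0558] 0.0008911801459201583
```

Converted, -7 mm / 1000 = -0.007, -6.5 mm / 1000 = -0.0065.

>>> {"name": "apply_moves", "arguments": {
  "travel": [
    [-0.001,0,0],
    [-0.002,0,0],
    [-0.003,0,0],
    [-0.004,0,0],
    [-0.005,0,0],
    [-0.0055,0,0],
    [-0.006,0,0],
    [-0.0065,0,0],
    [-0.007,0,0],
    [-0.007,0,0]
  ],
  "angular": [
    [0,0,0],
    [0,0,0],
    [0,0,0],
    [0,0,0],
    [0,0,0],
    [0,0,0],
    [0,0,0],
    [0,0,0],
    [0,0,0],
    [0,0,0]
  ],
  "grip": [0,0,0,0,0,0,0,0,0,0]
}}

```text
clock: 5.0
position: [0.5279, 0.0021, 0.1168]
tcp_rot: [[-0.954, -0.299, -0.002], [-0.299, 0.954, -0.0], [0.002, 0.0, -1.0]]
ft_force: [-6.1, -2.2, 4.5]
opening: -0.002
finger_force: 3.0
```

Converted, -1.5 mm / 1000 = -0.0015, -1.2 mm / 1000 = -0.0012.

>>> {"name": "apply_moves", "arguments": {
  "travel": [
    [-0.0003,0,0],
    [-0.0006,0,0],
    [-0.0009,0,0],
    [-0.0012,0,0],
    [-0.0015,0,0],
    [-0.0015,0,0],
    [-0.0015,0,0],
    [-0.0015,0,0],
    [-0.0015,0,0],
    [-0.0015,0,0]
  ],
  "angular": [
    [0,0,0],
    [0,0,0],
    [0,0,0],
    [0,0,0],
    [0,0,0],
    [0,0,0],
    [0,0,0],
    [0,0,0],
    [0,0,0],
    [0,0,0]
  ],
  "grip": [0,0,0,0,0,0,0,0,0,0]
}}

```text
clock: 6.0
position: [0.5282, 0.0022, 0.1168]
tcp_rot: [[-0.954, -0.299, -0.006], [-0.299, 0.954, -0.001], [0.006, 0.001, -1.0]]
ft_force: [-11.5, -2.9, 9.3]
opening: 0.001
finger_force: 6.0
```

Converted, -210 mm / 1000 = -0.21, -184 mm / 1000 = -0.184.

>>> {"name": "apply_moves", "arguments": {
  "travel": [
    [0.003,0,0],
    [0.012,0,0],
    [0.025,0,0],
    [0.025,0,-0.04],
    [0.025,0,-0.088],
    [0.025,0,-0.136],
    [0.025,0,-0.184],
    [0.02,0,-0.21],
    [0.01,0,-0.21],
    [0.01,0,-0.21]
  ],
  "angular": [
    [0,0,0],
    [0,0,0],
    [0,0,0],
    [0,0,0],
    [0,0,0],
    [0,0,0],
    [0,0,0],
    [0,0,0],
    [0,0,0],
    [0,0,0]
  ],
  "grip": [0,0,0,0.5,0.5,0.5,0.5,0.5,0.5,0.5]
}}

```text
clock: 7.0
position: [0.5206, -0.0002, 0.3271]
tcp_rot: [[-0.954, -0.299, 0.001], [-0.299, 0.954, 0.0], [-0.001, -0.0, -1.0]]
ft_force: [0.2, -0.1, -0.4]
opening: 0.501
finger_force: 0.0
```

```bash
cat > look.py <<'E'
from h import *
import sys
n=sys.argv[1]
print(np.array(camera_info('wrist')['hand_eye'])) if n=='a' else 0
s=state(); im,d=camera('wrist'); cv2.imwrite(f'pics/w{n}.png',im); W=cloud('wrist',d,s); np.savez(f'w{n}.npz',im=im,d=d,W=W)
for t in ['wing','collar','collar_mark','mould']:
    print(t,[(round(r['score'],2),toworld('wrist',r['position'],s)) for r in search_frame('wrist',t)][:3])
near=np.hypot(W[...,0]-.63,W[...,1]-.034)<.032
for lo,hi in [(.188,.2),(.2,.206),(.206,.216)]:
    m=near&(W[...,2]>lo)&(W[...,2]<hi)
    if m.sum()>20:
        P=W[m][:,:2]; c,e,_=cv2.PCACompute2(P,np.array([])) if 0 else cv2.PCACompute2(P.astype(np.float32),None)
        print(lo,m.sum(),'mean',c,'head',np.degrees(np.arctan2(e[0,1],e[0,0])),'rect',cv2.minAreaRect((P*1000).astype(np.float32)),'zmax',np.percentile(W[m][:,2],95))
im_t,d=camera('top'); Wt=cloud('top',d)
m=(np.hypot(Wt[...,0]-.63,Wt[...,1]-.034)<.03)&(Wt[...,2]>.2)&(Wt[...,2]<.215)
if m.sum()>10:
    c,e,_=cv2.PCACompute2(Wt[m][:,:2].astype(np.float32),None); print('top wing',m.sum(),c,np.degrees(np.arctan2(e[0,1],e[0,0])),np.percentile(Wt[m][:,2],[5,50,95]))
E
python3 look.py a; python3 go.py .6298 .0338 .34
```

```text
[[-0.0004 -0.9663 -0.2576  0.0651]
 [ 1.     -0.0004 -0.0001  0.0014]
 [-0.     -0.2576  0.9663 -0.0699]
 [ 0.      0.      0.      1.    ]]
wing [(0.62, array([0.614 , 0.0282, 0.1857])), (0.23, array([0.5963, 0.0202, 0.0408]))]
collar [(0.76, array([0.6085, 0.0288, 0.1638]))]
collar_mark [(0.63, array([0.6106, 0.0307, 0.1698]))]
mould [(0.85, array([0.3513, 0.1434, 0.0382])), (0.81, array([0.5735, 0.0158, 0.0619]))]
0.188 134 mean [[0.6114 0.0251]] head 87.39747 rect ((613.0314331054688, 27.666704177856445), (14.19533920288086, 6.539878845214844), 70.778076171875) zmax 0.19910278439176307
t 7.3 pos [ 0.5196 -0.0003  0.3251] head -162.63095335319795 q [-0.104  -0.1797  1.9118 -0.      1.4125 -1.9779] z [-0.003   0.0003 -1.    ]
need mm [-115.284    -0.2903  -15.1936] F [-0.1386 -0.1902  0.5689] [-0.0041  0.0085 -0.0369] 0.4985092323819764
```

View pics/wa.png

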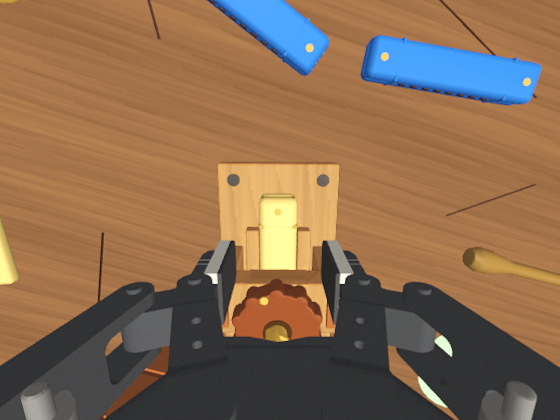

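Converted, -170 mm / 1000 = -0.17, -150 mm / 1000 = -0.15.

>>> {"name": "apply_moves", "arguments": {
  "travel": [
    [-0.01,0,-0.03],
    [-0.04,0,-0.03],
    [-0.08,0,-0.03],
    [-0.12,0,-0.03],
    [-0.15,0,-0.03],
    [-0.17,0,-0.03],
    [-0.17,0,-0.03],
    [-0.17,0,-0.03],
    [-0.17,0,-0.03],
    [-0.17,0,-0.03]
  ],
  "angular": [
    [0,0,0],
    [0,0,0],
    [0,0,0],
    [0,0,0],
    [0,0,0],
    [0,0,0],
    [0,0,0],
    [0,0,0],
    [0,0,0],
    [0,0,0]
  ],
  "grip": [0.5,0.5,0.5,0.5,0.5,0.5,0.5,0.5,0.5,0.5]
}}

```text
clock: 8.3
position: [0.6818, 0.0501, 0.3572]
tcp_rot: [[-0.954, -0.298, 0.0], [-0.298, 0.954, -0.0], [-0.0, -0.0, -1.0]]
ft_force: [-0.7, 0.5, 0.7]
opening: 0.495
finger_force: 0.0
```

```bash
python3 look.py b; python3 go.py .6298 .0338 .34
```

```text
wing [(0.85, array([0.6279, 0.034 , 0.206 ]))]
collar [(0.56, array([0.6243, 0.0342, 0.1649]))]
collar_mark [(0.97, array([0.6275, 0.0379, 0.1665]))]
mould [(0.96, array([0.5687, 0.0244, 0.0642]))]
0.2 69 mean [[0.6275 0.0333]] head 34.462883 rect ((629.05126953125, 34.09418487548828), (41.94098663330078, 10.012821197509766), 31.52014923095703) zmax 0.2059125585430585
0.206 763 mean [[0.6287 0.0339]] head 31.185272 rect ((629.0802612304688, 34.1876220703125), (41.27810287475586, 9.729762077331543), 30.60349464416504) zmax 0.2090593675790118
t 8.6 pos [0.6824 0.0503 0.3572] head -162.6375511709198 q [-0.0048  0.1715  1.5084 -0.      1.4614 -1.8786] z [ 0.0003 -0.     -1.    ]
need mm [55.1116 -0.0805 17.1625] F [-0.1919  0.6524 -0.047 ] [ 0.0204  0.0065 -0.0296] 0.5017023125928581
```

View pics/wb.png

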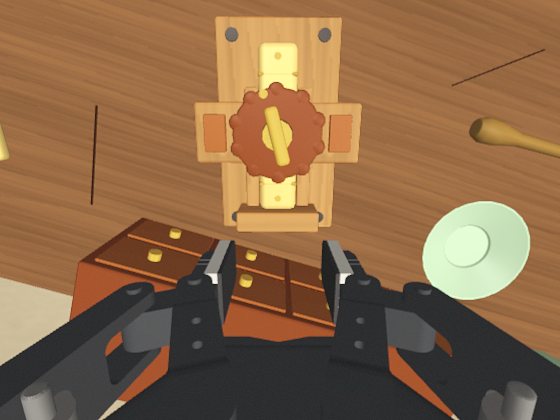

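Converted, 102 mm / 1000 = 0.102, 92 mm / 1000 = 0.092, -0.237 rad / 3.1416 = -0.0754.

>>> {"name": "apply_moves", "arguments": {
  "travel": [
    [0.015,0,0],
    [0.035,0.0003,0],
    [0.056,0.0003,0],
    [0.056,0.0003,0],
    [0.056,0.0003,0.025],
    [0.056,0.0003,0.05],
    [0.056,0.0003,0.075],
    [0.056,0.0003,0.092],
    [0.056,0.0003,0.102],
    [0.056,0.0003,0.102]
  ],
  "angular": [
    [0,0,-0.0255],
    [0,0,-0.0509],
    [0,0,-0.0754],
    [0,0,-0.0754],
    [0,0,-0.0754],
    [0,0,-0.0754],
    [0,0,-0.0754],
    [0,0,-0.0754],
    [0,0,-0.0754],
    [0,0,-0.0754]
  ],
  "grip": [0.5,0.5,0.5,0.5,0.5,0.5,0.5,0.5,0.5,0.5]
}}

```text
clock: 9.6
position: [0.6287, 0.0341, 0.2532]
tcp_rot: [[-0.858, -0.514, -0.003], [-0.514, 0.858, 0.0], [0.002, 0.001, -1.0]]
ft_force: [0.4, 1.2, -0.2]
opening: 0.498
finger_force: 0.0
```

```bash
python3 go.py .6290 .0340 .255; python3 - <<'E'
from h import *
z=np.load('wb.npz'); W=z['W']; a=np.radians(17.2)
d=W-np.array([.6298,.0338,0]); X=d[...,0]*np.cos(a)+d[...,1]*np.sin(a); Y=-d[...,0]*np.sin(a)+d[...,1]*np.cos(a)
m=(abs(Y)<.019)&(X<-.04)&(X>-.14)&(W[...,2]>.055)&(W[...,2]<.08); print('mould outer end',np.percentile(X[m],[0.5,2]),np.median(W[m][:,2]))
m=(abs(Y)<.02)&(X>.07)&(W[...,2]>.068)&(W[...,2]<.085);print('stop edge',np.percentile(X[m],[1,99]))
m=(abs(Y)<.09)&(X<-.06)&(W[...,2]>.018)&(W[...,2]<.035); print('plank end',np.percentile(X[m],1))
E
```

```text
t 9.6 pos [0.6287 0.0341 0.2532] head -149.06812372246495 q [-0.0311  0.1167  1.7448  0.      1.2827 -2.1417] z [-0.0027  0.0001 -1.    ]
need mm [-0.1975 -0.2218 -1.7728] F [ 0.3708  1.1976 -0.2286] [-0.0265  0.0312 -0.0095] 0.4980280409194431
mould outer end [-0.0942 -0.0932] 0.06290295720612482
stop edge [0.0944 0.1882]
plank end -0.1298391560488049
```

Mould end at -94 to -95, so it is home. Next, close on the wing.

>>> {"name": "apply_moves", "arguments": {
  "travel": [
    [0,0,-0.001],
    [0,0,-0.001],
    [0,0,-0.001],
    [0,0,-0.001],
    [0,0,-0.001],
    [0,0,-0.001],
    [0,0,-0.001],
    [0,0,-0.001],
    [0,0,-0.001],
    [0,0,-0.001]
  ],
  "angular": [
    [0,0,0],
    [0,0,0],
    [0,0,0],
    [0,0,0],
    [0,0,0],
    [0,0,0],
    [0,0,0],
    [0,0,0],
    [0,0,0],
    [0,0,0]
  ],
  "grip": [0.3,0.2,0.1,0,0,0,0,0,0,0],
  "squeeze": 80
}}

```text
clock: 10.6
position: [0.6302, 0.0335, 0.2588]
tcp_rot: [[-0.858, -0.514, 0.005], [-0.514, 0.858, -0.001], [-0.004, -0.004, -1.0]]
ft_force: [0.3, -2.8, 6.8]
opening: 0.096
finger_force: 89.5
```

```bash
python3 go.py .6290 .0340 .255
```

```text
t 10.6 pos [0.6302 0.0335 0.2588] head -149.04158000422774 q [-0.0316  0.1123  1.74   -0.0011  1.2844 -2.1425] z [ 0.0049 -0.0012 -1.    ]
need mm [0.8132 1.1043 3.7939] F [ 0.3099 -2.7627  6.7995] [-0.3683 -0.0637  0.1746] 0.09582115654608359
```

Converted, -1 mm / 1000 = -0.001, 0.3 rad / 3.1416 = 0.0955.

>>> {"name": "apply_moves", "arguments": {
  "travel": [
    [0,0,-0.001],
    [0,0,-0.001],
    [0,0,-0.001],
    [0,0,-0.001],
    [0,0,-0.001],
    [0,0,-0.001],
    [0,0,-0.001],
    [0,0,-0.001],
    [0,0,-0.001],
    [0,0,-0.001]
  ],
  "angular": [
    [0,0,0.0095],
    [0,0,0.0191],
    [0,0,0.0286],
    [0,0,0.0382],
    [0,0,0.0477],
    [0,0,0.0573],
    [0,0,0.0668],
    [0,0,0.0764],
    [0,0,0.0859],
    [0,0,0.0955]
  ],
  "grip": [0,0,0,0,0,0,0,0,0,0]
}}

```text
clock: 11.6
position: [0.6303, 0.0332, 0.2579]
tcp_rot: [[-0.972, -0.236, 0.005], [-0.236, 0.972, -0.002], [-0.004, -0.003, -1.0]]
ft_force: [5.4, -4.1, 1.9]
opening: 0.099
finger_force: 89.0
```

```bash
python3 go.py .6290 .0340 .255
```

```text
t 11.6 pos [0.6303 0.0332 0.2579] head -166.36969344181358 q [-0.0319  0.1132  1.7406 -0.0018  1.2832 -1.8401] z [ 0.0045 -0.0019 -1.    ]
need mm [1.0707 1.1136 2.8948] F [ 5.3627 -4.1312  1.8633] [-0.7687 -0.9951  0.1797] 0.09850769735480529
```

Converted, 0.6 mm / 1000 = 0.0006, 0.5 mm / 1000 = 0.0005, 0.18 rad / 3.1416 = 0.0573.

>>> {"name": "apply_moves", "arguments": {
  "travel": [
    [0,0,0.0001],
    [0,0,0.0001],
    [0,0,0.0002],
    [0,0,0.0003],
    [0,0,0.0003],
    [0,0,0.0004],
    [0,0,0.0005],
    [0,0,0.0005],
    [0,0,0.0006],
    [0,0,0.0006]
  ],
  "angular": [
    [0,0,0.0064],
    [0,0,0.0127],
    [0,0,0.0191],
    [0,0,0.0255],
    [0,0,0.0318],
    [0,0,0.0382],
    [0,0,0.0446],
    [0,0,0.0509],
    [0,0,0.0573],
    [0,0,0.0637]
  ],
  "grip": [0,0,0,0,0,0,0,0,0,0]
}}

```text
clock: 12.6
position: [0.6303, 0.0329, 0.2572]
tcp_rot: [[-0.999, -0.038, 0.005], [-0.038, 0.999, -0.002], [-0.004, -0.003, -1.0]]
ft_force: [5.4, -5.0, 1.1]
opening: 0.097
finger_force: 89.0
```

```bash
python3 go.py .6290 .0340 .255
```

```text
t 12.6 pos [0.6303 0.0329 0.2572] head -177.8072323378293 q [-0.0321  0.1138  1.7411 -0.0024  1.2821 -1.6405] z [ 0.0046 -0.0024 -1.    ]
need mm [1.3032 1.1264 2.2369] F [ 5.4411 -4.965   1.1424] [-0.9592 -0.9851  0.1984] 0.09684524012365342
```

Converted, 0.6 mm / 1000 = 0.0006, 0.5 mm / 1000 = 0.0005, 0.2 rad / 3.1416 = 0.0637.

>>> {"name": "apply_moves", "arguments": {
  "travel": [
    [0,0,0.0001],
    [0,0,0.0001],
    [0,0,0.0002],
    [0,0,0.0003],
    [0,0,0.0003],
    [0,0,0.0004],
    [0,0,0.0005],
    [0,0,0.0005],
    [0,0,0.0006],
    [0,0,0.0006]
  ],
  "angular": [
    [0,0,0.0064],
    [0,0,0.0127],
    [0,0,0.0191],
    [0,0,0.0255],
    [0,0,0.0318],
    [0,0,0.0382],
    [0,0,0.0446],
    [0,0,0.0509],
    [0,0,0.0573],
    [0,0,0.0637]
  ],
  "grip": [0,0,0,0,0,0,0,0,0,0]
}}

```text
clock: 13.6
position: [0.6303, 0.0327, 0.2567]
tcp_rot: [[-0.987, 0.161, 0.005], [0.161, 0.987, -0.003], [-0.005, -0.002, -1.0]]
ft_force: [5.4, -6.2, 0.7]
opening: 0.097
finger_force: 89.0
```

```bash
python3 go.py .6290 .0340 .255
```

```text
t 13.6 pos [0.6303 0.0327 0.2567] head 170.7297425173612 q [-0.0323  0.1142  1.7416 -0.0029  1.2811 -1.4405] z [ 0.0046 -0.0029 -1.    ]
need mm [1.5389 1.0863 1.6482] F [ 5.3803 -6.1785  0.691 ] [-1.0695 -1.0103  0.2088] 0.09672441340805074
```

Converted, -1 mm / 1000 = -0.001, -0.8 mm / 1000 = -0.0008, 0.18 rad / 3.1416 = 0.0573.

>>> {"name": "apply_moves", "arguments": {
  "travel": [
    [-0.0003,-0.0002,0.0001],
    [-0.0006,-0.0004,0.0001],
    [-0.001,-0.0008,0.0002],
    [-0.001,-0.0008,0.0003],
    [-0.001,-0.0008,0.0003],
    [-0.001,-0.0008,0.0004],
    [-0.001,-0.0008,0.0005],
    [-0.001,-0.0008,0.0005],
    [-0.001,-0.0008,0.0006],
    [-0.001,-0.0008,0.0006]
  ],
  "angular": [
    [0,0,0.0064],
    [0,0,0.0127],
    [0,0,0.0191],
    [0,0,0.0255],
    [0,0,0.0318],
    [0,0,0.0382],
    [0,0,0.0446],
    [0,0,0.0509],
    [0,0,0.0573],
    [0,0,0.0637]
  ],
  "grip": [0,0,0,0,0,0,0,0,0,0]
}}

```text
clock: 14.6
position: [0.6305, 0.0323, 0.2559]
tcp_rot: [[-0.935, 0.354, 0.002], [0.354, 0.935, -0.002], [-0.003, -0.001, -1.0]]
ft_force: [4.0, -5.6, 2.6]
opening: 0.094
finger_force: 89.4
```

```bash
python3 go.py .6290 .0340 .255
```

```text
t 14.6 pos [0.6305 0.0323 0.2559] head 159.28557145318928 q [-0.0332  0.1161  1.7408 -0.002   1.2823 -1.2419] z [ 0.0023 -0.002  -1.    ]
need mm [2.0194 1.0614 0.9386] F [ 4.0166 -5.5517  2.623 ] [-0.9383 -0.509   0.1502] 0.09421869183362938
```

Converted, 0.6 mm / 1000 = 0.0006, 0.5 mm / 1000 = 0.0005, 0.2 rad / 3.1416 = 0.0637.

>>> {"name": "apply_moves", "arguments": {
  "travel": [
    [0,0,0.0001],
    [0,0,0.0001],
    [0,0,0.0002],
    [0,0,0.0003],
    [0,0,0.0003],
    [0,0,0.0004],
    [0,0,0.0005],
    [0,0,0.0005],
    [0,0,0.0006],
    [0,0,0.0006]
  ],
  "angular": [
    [0,0,0.0064],
    [0,0,0.0127],
    [0,0,0.0191],
    [0,0,0.0255],
    [0,0,0.0318],
    [0,0,0.0382],
    [0,0,0.0446],
    [0,0,0.0509],
    [0,0,0.0573],
    [0,0,0.0637]
  ],
  "grip": [0,0,0,0,0,0,0,0,0,0]
}}

```text
clock: 15.6
position: [0.6304, 0.0321, 0.2553]
tcp_rot: [[-0.846, 0.533, 0.002], [0.533, 0.846, -0.002], [-0.003, -0.001, -1.0]]
ft_force: [2.9, -5.3, 4.4]
opening: 0.098
finger_force: 89.4
```

```bash
python3 go.py .6290 .0340 .255
```

```text
t 15.6 pos [0.6304 0.0321 0.2553] head 147.8237560480419 q [-0.0334  0.1165  1.7414 -0.0025  1.2817 -1.0419] z [ 0.0019 -0.0025 -1.    ]
need mm [2.2289 0.8967 0.3102] F [ 2.8852 -5.2519  4.365 ] [-1.0906 -0.4861  0.1055] 0.09816486090839187
```

```bash
cat > tq.py <<'E'
from h import *
L=[]
for k in range(6):
    s=state(); L.append(np.r_[s['wrist_torque'],s['ft_force']]); im,d=camera('wrist')
L=np.array(L);R=np.array(s['tcp_rot']); print('t',s['clock'],'mean',L.mean(0),'sd',L.std(0)[2],'head',np.arctan2(R[1,0],R[0,0]),'q6',s['joints'][5],'z',s['position'][2]);print(L[:,2])
cv2.imwrite('pics/tq.png',im)
E
python3 tq.py
```

```text
t 15.85 mean [-1.088  -0.4761  0.1016  2.7761 -5.9657  3.972 ] sd 0.02376167844509777 head 2.580396991265098 q6 -1.042442225717 z 0.2552772524139413
[0.1055 0.1358 0.0607 0.1214 0.0931 0.093 ]
```

View pics/tq.png

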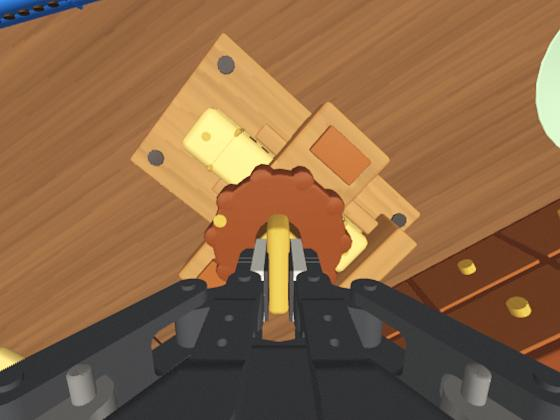

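Converted, 0.6 mm / 1000 = 0.0006, 0.5 mm / 1000 = 0.0005, 0.2 rad / 3.1416 = 0.0637.

>>> {"name": "apply_moves", "arguments": {
  "travel": [
    [0,0,0.0001],
    [0,0,0.0001],
    [0,0,0.0002],
    [0,0,0.0003],
    [0,0,0.0003],
    [0,0,0.0004],
    [0,0,0.0005],
    [0,0,0.0005],
    [0,0,0.0006],
    [0,0,0.0006]
  ],
  "angular": [
    [0,0,0.0064],
    [0,0,0.0127],
    [0,0,0.0191],
    [0,0,0.0255],
    [0,0,0.0318],
    [0,0,0.0382],
    [0,0,0.0446],
    [0,0,0.0509],
    [0,0,0.0573],
    [0,0,0.0637]
  ],
  "grip": [0,0,0,0,0,0,0,0,0,0]
}}

```text
clock: 16.9
position: [0.6303, 0.0319, 0.2547]
tcp_rot: [[-0.724, 0.69, 0.001], [0.69, 0.724, -0.003], [-0.003, -0.001, -1.0]]
ft_force: [1.8, -7.1, 4.1]
opening: 0.097
finger_force: 89.4
```

```bash
cat > pin.py <<'E'
from h import *
s=state(); im,d=camera('wrist'); W=cloud('wrist',d,s)
r=search_frame('wrist','collar_mark'); print('pin net',[(round(x['score'],2),toworld('wrist',x['position'],s)) for x in r[:2]])
r=masks_of('wrist','collar_mark')
# brass blob on collar top
h=cv2.cvtColor(im,cv2.COLOR_BGR2HSV)
rad=np.hypot(W[...,0]-.6298,W[...,1]-.0338)
m=(rad>.027)&(rad<.041)&(abs(W[...,2]-.166)<.008)&(h[...,0]>18)&(h[...,0]<35)&(h[...,1]>100)
if m.sum(): c=W[m].mean(0); print('pin',m.sum(),c,'ang',np.degrees(np.arctan2(c[1]-.0338,c[0]-.6298)))
E
python3 tq.py; python3 pin.py; python3 - <<'E'
from h import *
z=np.load('wb.npz');W=z['W'];h=cv2.cvtColor(z['im'],cv2.COLOR_BGR2HSV)
rad=np.hypot(W[...,0]-.6298,W[...,1]-.0338)
m=(rad>.027)&(rad<.041)&(abs(W[...,2]-.166)<.008)&(h[...,0]>18)&(h[...,0]<35)&(h[...,1]>100)
c=W[m].mean(0); print('pin0',m.sum(),c,np.degrees(np.arctan2(c[1]-.0338,c[0]-.6298)))
E
```

```text
t 17.15 mean [-1.2184 -0.3908  0.0889  1.9099 -6.6846  4.005 ] sd 0.058814592542080414 head 2.3803941131366977 q6 -0.8424518870373885 z 0.25468274964484744
[0.2134 0.0975 0.0711 0.0351 0.0641 0.052 ]
pin net [(0.61, array([0.6139, 0.0463, 0.1655]))]
pin 167 [0.6115 0.0237 0.1668] ang -151.1031079812719
pin0 106 [0.6213 0.0252 0.1663] -134.62501744013505
```

Converted, 0.6 mm / 1000 = 0.0006, 0.5 mm / 1000 = 0.0005, 0.06 rad / 3.1416 = 0.0191.

>>> {"name": "apply_moves", "arguments": {
  "travel": [
    [0,0,0.0001],
    [0,0,0.0001],
    [0,0,0.0002],
    [0,0,0.0003],
    [0,0,0.0003],
    [0,0,0.0004],
    [0,0,0.0005],
    [0,0,0.0005],
    [0,0,0.0006],
    [0,0,0.0006]
  ],
  "angular": [
    [0,0,0.0064],
    [0,0,0.0127],
    [0,0,0.0191],
    [0,0,0.0255],
    [0,0,0.0318],
    [0,0,0.0382],
    [0,0,0.0446],
    [0,0,0.0509],
    [0,0,0.0573],
    [0,0,0.0637]
  ],
  "grip": [0,0,0,0,0,0,0,0,0,0]
}}

```text
clock: 18.35
position: [0.6301, 0.0317, 0.254]
tcp_rot: [[-0.572, 0.82, 0.001], [0.82, 0.572, -0.003], [-0.003, -0.001, -1.0]]
ft_force: [0.8, -7.3, 4.0]
opening: 0.099
finger_force: 89.5
```

```bash
cat > pin.py <<'E'
from h import *
import sys
def blobs(im,W):
    h=cv2.cvtColor(im,cv2.COLOR_BGR2HSV); rad=np.hypot(W[...,0]-.6298,W[...,1]-.0338)
    m=(rad>.024)&(rad<.043)&(W[...,2]>.155)&(W[...,2]<.178)&(h[...,0]>16)&(h[...,0]<35)&(h[...,1]>100)&(h[...,2]>110)
    n,l,st,ce=cv2.connectedComponentsWithStats(m.astype(np.uint8))
    for k in range(1,n):
        if st[k,4]>15: c=W[l==k].mean(0); print('blob',st[k,4],ce[k],c,'ang %.1f'%np.degrees(np.arctan2(c[1]-.0338,c[0]-.6298)))
if len(sys.argv)>1:
    z=np.load(sys.argv[1]); blobs(z['im'],z['W'])
else:
    s=state(); im,d=camera('wrist'); cv2.imwrite('pics/pin.png',im); blobs(im,cloud('wrist',d,s))
E
cat > t1.py <<'E'
from h import *
s=state(); print('t',s['clock'],'T',np.array(s['wrist_torque']),'F',np.array(s['ft_force']),'q6 %.3f z %.4f'%(s['joints'][5],s['position'][2]))
E
python3 t1.py; python3 pin.py wb.npz; python3 pin.py
```

```text
t 18.35 T [-1.3188 -0.2316  0.1971] F [ 0.8311 -7.2693  4.0097] q6 -0.642 z 0.2540
blob 68 [262.8971  93.6324] [0.6016 0.0137 0.1671] ang -144.5
blob 25 [284.36 179.6 ] [0.6634 0.0514 0.1651] ang 27.6
blob 23 [347.5217 226.2609] [0.6549 0.0628 0.1653] ang 49.1
blob 129 [216.5426 244.1163] [0.6017 0.0139 0.1673] ang -144.7
```

Converted, 0.6 mm / 1000 = 0.0006, 0.5 mm / 1000 = 0.0005, 0.2 rad / 3.1416 = 0.0637.

>>> {"name": "apply_moves", "arguments": {
  "travel": [
    [0,0,0.0001],
    [0,0,0.0001],
    [0,0,0.0002],
    [0,0,0.0003],
    [0,0,0.0003],
    [0,0,0.0004],
    [0,0,0.0005],
    [0,0,0.0005],
    [0,0,0.0006],
    [0,0,0.0006]
  ],
  "angular": [
    [0,0,0.0064],
    [0,0,0.0127],
    [0,0,0.0191],
    [0,0,0.0255],
    [0,0,0.0318],
    [0,0,0.0382],
    [0,0,0.0446],
    [0,0,0.0509],
    [0,0,0.0573],
    [0,0,0.0637]
  ],
  "grip": [0,0,0,0,0,0,0,0,0,0]
}}

```text
clock: 19.4
position: [0.6299, 0.0316, 0.2534]
tcp_rot: [[-0.398, 0.917, 0.0], [0.917, 0.398, -0.004], [-0.003, -0.001, -1.0]]
ft_force: [-0.1, -7.8, 2.7]
opening: 0.099
finger_force: 89.5
```

```bash
python3 t1.py
```

```text
t 19.4 T [-1.3934 -0.102   0.1817] F [-0.0931 -7.8315  2.7102] q6 -0.442 z 0.2534
```

Converted, -0.9 mm / 1000 = -0.0009, -0.6 mm / 1000 = -0.0006, 0.2 rad / 3.1416 = 0.0637.

>>> {"name": "apply_moves", "arguments": {
  "travel": [
    [-0.0003,-0.0001,0.0001],
    [-0.0006,-0.0002,0.0001],
    [-0.0009,-0.0004,0.0002],
    [-0.0009,-0.0004,0.0003],
    [-0.0009,-0.0004,0.0003],
    [-0.0009,-0.0004,0.0004],
    [-0.0009,-0.0004,0.0005],
    [-0.0009,-0.0004,0.0005],
    [-0.0009,-0.0004,0.0006],
    [-0.0009,-0.0004,0.0006]
  ],
  "angular": [
    [0,0,0.0064],
    [0,0,0.0127],
    [0,0,0.0191],
    [0,0,0.0255],
    [0,0,0.0318],
    [0,0,0.0382],
    [0,0,0.0446],
    [0,0,0.0509],
    [0,0,0.0573],
    [0,0,0.0637]
  ],
  "grip": [0,0,0,0,0,0,0,0,0,0]
}}

```text
clock: 20.4
position: [0.6297, 0.0313, 0.2527]
tcp_rot: [[-0.208, 0.978, -0.001], [0.978, 0.208, -0.002], [-0.002, -0.001, -1.0]]
ft_force: [-0.8, -6.7, 5.7]
opening: 0.093
finger_force: 89.7
```

```bash
python3 t1.py
```

```text
t 20.4 T [-1.0729  0.0888  0.1901] F [-0.7789 -6.6766  5.6569] q6 -0.244 z 0.2527
```

Converted, 0.6 mm / 1000 = 0.0006, 0.5 mm / 1000 = 0.0005, 0.2 rad / 3.1416 = 0.0637.

>>> {"name": "apply_moves", "arguments": {
  "travel": [
    [0,0,0.0001],
    [0,0,0.0001],
    [0,0,0.0002],
    [0,0,0.0003],
    [0,0,0.0003],
    [0,0,0.0004],
    [0,0,0.0005],
    [0,0,0.0005],
    [0,0,0.0006],
    [0,0,0.0006]
  ],
  "angular": [
    [0,0,0.0064],
    [0,0,0.0127],
    [0,0,0.0191],
    [0,0,0.0255],
    [0,0,0.0318],
    [0,0,0.0382],
    [0,0,0.0446],
    [0,0,0.0509],
    [0,0,0.0573],
    [0,0,0.0637]
  ],
  "grip": [0,0,0,0,0,0,0,0,0,0]
}}

```text
clock: 21.4
position: [0.6295, 0.0313, 0.252]
tcp_rot: [[-0.009, 1.0, -0.002], [1.0, 0.009, -0.002], [-0.002, -0.002, -1.0]]
ft_force: [-0.9, -5.6, 5.8]
opening: 0.099
finger_force: 89.8
```

```bash
python3 t1.py
```

```text
t 21.4 T [-1.0898  0.2782  0.1831] F [-0.899  -5.5549  5.8309] q6 -0.044 z 0.2520
```

Converted, 0.6 mm / 1000 = 0.0006, 0.5 mm / 1000 = 0.0005, 0.2 rad / 3.1416 = 0.0637.

>>> {"name": "apply_moves", "arguments": {
  "travel": [
    [0,0,0.0001],
    [0,0,0.0001],
    [0,0,0.0002],
    [0,0,0.0003],
    [0,0,0.0003],
    [0,0,0.0004],
    [0,0,0.0005],
    [0,0,0.0005],
    [0,0,0.0006],
    [0,0,0.0006]
  ],
  "angular": [
    [0,0,0.0064],
    [0,0,0.0127],
    [0,0,0.0191],
    [0,0,0.0255],
    [0,0,0.0318],
    [0,0,0.0382],
    [0,0,0.0446],
    [0,0,0.0509],
    [0,0,0.0573],
    [0,0,0.0637]
  ],
  "grip": [0,0,0,0,0,0,0,0,0,0]
}}

```text
clock: 22.4
position: [0.6293, 0.0313, 0.2515]
tcp_rot: [[0.19, 0.982, -0.002], [0.982, -0.19, -0.002], [-0.003, -0.002, -1.0]]
ft_force: [-2.9, -6.6, 6.8]
opening: 0.099
finger_force: 89.8
```

```bash
python3 t1.py
```

```text
t 22.4 T [-1.0589  0.4114  0.1626] F [-2.8985 -6.6172  6.764 ] q6 0.157 z 0.2515
```

Converted, 0.6 mm / 1000 = 0.0006, 0.5 mm / 1000 = 0.0005, 0.2 rad / 3.1416 = 0.0637.

>>> {"name": "apply_moves", "arguments": {
  "travel": [
    [0,0,0.0001],
    [0,0,0.0001],
    [0,0,0.0002],
    [0,0,0.0003],
    [0,0,0.0003],
    [0,0,0.0004],
    [0,0,0.0005],
    [0,0,0.0005],
    [0,0,0.0006],
    [0,0,0.0006]
  ],
  "angular": [
    [0,0,0.0064],
    [0,0,0.0127],
    [0,0,0.0191],
    [0,0,0.0255],
    [0,0,0.0318],
    [0,0,0.0382],
    [0,0,0.0446],
    [0,0,0.0509],
    [0,0,0.0573],
    [0,0,0.0637]
  ],
  "grip": [0,0,0,0,0,0,0,0,0,0]
}}

```text
clock: 23.4
position: [0.629, 0.0314, 0.2508]
tcp_rot: [[0.381, 0.925, -0.003], [0.925, -0.381, -0.002], [-0.003, -0.002, -1.0]]
ft_force: [-3.0, -6.2, 6.1]
opening: 0.095
finger_force: 89.9
```

```bash
python3 t1.py
```

```text
t 23.4 T [-1.0407  0.5678  0.2535] F [-3.0368 -6.2115  6.1189] q6 0.357 z 0.2508
```

Converted, 0.3 mm / 1000 = 0.0003, 0.2 mm / 1000 = 0.0002, 0.09 rad / 3.1416 = 0.0286.

>>> {"name": "apply_moves", "arguments": {
  "travel": [
    [0,0,0],
    [0,0,0.0001],
    [0,0,0.0001],
    [0,0,0.0001],
    [0,0,0.0002],
    [0,0,0.0002],
    [0,0,0.0002],
    [0,0,0.0003],
    [0,0,0.0003],
    [0,0,0.0003]
  ],
  "angular": [
    [0,0,0.0032],
    [0,0,0.0064],
    [0,0,0.0095],
    [0,0,0.0127],
    [0,0,0.0159],
    [0,0,0.0191],
    [0,0,0.0223],
    [0,0,0.0255],
    [0,0,0.0286],
    [0,0,0.0318]
  ],
  "grip": [0,0,0,0,0,0,0,0,0,0]
}}

```text
clock: 24.4
position: [0.6289, 0.0314, 0.2504]
tcp_rot: [[0.471, 0.882, -0.003], [0.882, -0.471, -0.002], [-0.003, -0.002, -1.0]]
ft_force: [-3.5, -6.0, 6.9]
opening: 0.097
finger_force: 90.0
```

```bash
python3 t1.py;python3 t1.py
```

```text
t 24.4 T [-1.0411  0.6257  0.1839] F [-3.5459 -6.0266  6.9379] q6 0.456 z 0.2504
t 24.4 T [-1.0411  0.6257  0.1839] F [-3.5459 -6.0266  6.9379] q6 0.456 z 0.2504
```

Converted, 0.3 mm / 1000 = 0.0003, 0.2 mm / 1000 = 0.0002, 0.1 rad / 3.1416 = 0.0318.

>>> {"name": "apply_moves", "arguments": {
  "travel": [
    [0,0,0],
    [0,0,0.0001],
    [0,0,0.0001],
    [0,0,0.0001],
    [0,0,0.0002],
    [0,0,0.0002],
    [0,0,0.0002],
    [0,0,0.0003],
    [0,0,0.0003],
    [0,0,0.0003]
  ],
  "angular": [
    [0,0,0.0032],
    [0,0,0.0064],
    [0,0,0.0095],
    [0,0,0.0127],
    [0,0,0.0159],
    [0,0,0.0191],
    [0,0,0.0223],
    [0,0,0.0255],
    [0,0,0.0286],
    [0,0,0.0318]
  ],
  "grip": [0,0,0,0,0,0,0,0,0,0]
}}

```text
clock: 25.4
position: [0.6288, 0.0315, 0.2501]
tcp_rot: [[0.557, 0.831, -0.004], [0.831, -0.557, -0.002], [-0.004, -0.002, -1.0]]
ft_force: [-3.9, -5.7, 6.9]
opening: 0.1
finger_force: 90.0
```

```bash
python3 t1.py; python3 pin.py
```

```text
t 25.4 T [-0.9861  0.7205  0.1663] F [-3.9466 -5.685   6.9174] q6 0.556 z 0.2501
```

Converted, 0.6 mm / 1000 = 0.0006, 0.5 mm / 1000 = 0.0005, 0.2 rad / 3.1416 = 0.0637.

>>> {"name": "apply_moves", "arguments": {
  "travel": [
    [0,0,0.0001],
    [0,0,0.0001],
    [0,0,0.0002],
    [0,0,0.0003],
    [0,0,0.0003],
    [0,0,0.0004],
    [0,0,0.0005],
    [0,0,0.0005],
    [0,0,0.0006],
    [0,0,0.0006]
  ],
  "angular": [
    [0,0,0.0064],
    [0,0,0.0127],
    [0,0,0.0191],
    [0,0,0.0255],
    [0,0,0.0318],
    [0,0,0.0382],
    [0,0,0.0446],
    [0,0,0.0509],
    [0,0,0.0573],
    [0,0,0.0637]
  ],
  "grip": [0,0,0,0,0,0,0,0,0,0]
}}

```text
clock: 26.45
position: [0.6286, 0.0316, 0.2496]
tcp_rot: [[0.711, 0.703, -0.004], [0.703, -0.711, -0.001], [-0.004, -0.002, -1.0]]
ft_force: [-5.0, -4.4, 8.9]
opening: 0.094
finger_force: 90.2
```

```bash
python3 t1.py
```

```text
t 26.45 T [-0.8507  0.9131  0.1745] F [-5.0267 -4.4239  8.8882] q6 0.756 z 0.2496
```

Converted, 0.6 mm / 1000 = 0.0006, 0.5 mm / 1000 = 0.0005, 0.2 rad / 3.1416 = 0.0637.

>>> {"name": "apply_moves", "arguments": {
  "travel": [
    [0,0,0.0001],
    [0,0,0.0001],
    [0,0,0.0002],
    [0,0,0.0003],
    [0,0,0.0003],
    [0,0,0.0004],
    [0,0,0.0005],
    [0,0,0.0005],
    [0,0,0.0006],
    [0,0,0.0006]
  ],
  "angular": [
    [0,0,0.0064],
    [0,0,0.0127],
    [0,0,0.0191],
    [0,0,0.0255],
    [0,0,0.0318],
    [0,0,0.0382],
    [0,0,0.0446],
    [0,0,0.0509],
    [0,0,0.0573],
    [0,0,0.0637]
  ],
  "grip": [0,0,0,0,0,0,0,0,0,0]
}}

```text
clock: 27.45
position: [0.6285, 0.0318, 0.2491]
tcp_rot: [[0.836, 0.548, -0.005], [0.548, -0.836, -0.001], [-0.005, -0.002, -1.0]]
ft_force: [-6.4, -4.1, 9.6]
opening: 0.098
finger_force: 90.4
```

```bash
python3 t1.py; python3 tq.py
```

```text
t 27.45 T [-0.7441  1.0181  0.2542] F [-6.3672 -4.0832  9.5902] q6 0.956 z 0.2491
t 27.7 mean [-0.7693  1.0493  0.1945 -6.3227 -4.0449  8.7481] sd 0.03625895145744633 head 0.5811036691155322 q6 0.9557102561462515 z 0.24912055760765822
[0.2542 0.2133 0.1914 0.2059 0.1446 0.1578]
```

Converted, 0.3 mm / 1000 = 0.0003, 0.2 mm / 1000 = 0.0002, 0.09 rad / 3.1416 = 0.0286.

>>> {"name": "apply_moves", "arguments": {
  "travel": [
    [0,0,0],
    [0,0,0.0001],
    [0,0,0.0001],
    [0,0,0.0001],
    [0,0,0.0002],
    [0,0,0.0002],
    [0,0,0.0002],
    [0,0,0.0003],
    [0,0,0.0003],
    [0,0,0.0003]
  ],
  "angular": [
    [0,0,0.0032],
    [0,0,0.0064],
    [0,0,0.0095],
    [0,0,0.0127],
    [0,0,0.0159],
    [0,0,0.0191],
    [0,0,0.0223],
    [0,0,0.0255],
    [0,0,0.0286],
    [0,0,0.0318]
  ],
  "grip": [0,0,0,0,0,0,0,0,0,0]
}}

```text
clock: 28.75
position: [0.6284, 0.0319, 0.2488]
tcp_rot: [[0.886, 0.463, -0.005], [0.463, -0.886, -0.001], [-0.005, -0.002, -1.0]]
ft_force: [-6.5, -4.5, 9.6]
opening: 0.1
finger_force: 90.5
```

```bash
python3 tq.py
```

```text
t 29.0 mean [-0.694   1.1086  0.2759 -6.7974 -3.676   8.8487] sd 0.036926240865450884 head 0.48128570545005106 q6 1.0555636538606252 z 0.24886777832226373
[0.3425 0.3054 0.2354 0.2686 0.2496 0.2537]
```

Converted, 0.3 mm / 1000 = 0.0003, 0.2 mm / 1000 = 0.0002, 0.1 rad / 3.1416 = 0.0318.

>>> {"name": "apply_moves", "arguments": {
  "travel": [
    [0,0,0],
    [0,0,0.0001],
    [0,0,0.0001],
    [0,0,0.0001],
    [0,0,0.0002],
    [0,0,0.0002],
    [0,0,0.0002],
    [0,0,0.0003],
    [0,0,0.0003],
    [0,0,0.0003]
  ],
  "angular": [
    [0,0,0.0032],
    [0,0,0.0064],
    [0,0,0.0095],
    [0,0,0.0127],
    [0,0,0.0159],
    [0,0,0.0191],
    [0,0,0.0223],
    [0,0,0.0255],
    [0,0,0.0286],
    [0,0,0.0318]
  ],
  "grip": [0,0,0,0,0,0,0,0,0,0]
}}

```text
clock: 30.05
position: [0.6284, 0.0321, 0.2486]
tcp_rot: [[0.928, 0.372, -0.005], [0.372, -0.928, -0.001], [-0.005, -0.001, -1.0]]
ft_force: [-7.1, -3.4, 8.6]
opening: 0.096
finger_force: 90.6
```

```bash
python3 tq.py
```

```text
t 30.3 mean [-0.6448  1.144   0.3052 -6.9352 -3.2712  8.6181] sd 0.049800835884739277 head 0.3814390612364029 q6 1.155476711564147 z 0.2485895669432939
[0.4088 0.2875 0.2795 0.2489 0.3035 0.303 ]
```

Converted, 0.4 mm / 1000 = 0.0004, 0.3 mm / 1000 = 0.0003, 0.14 rad / 3.1416 = 0.0446.

>>> {"name": "apply_moves", "arguments": {
  "travel": [
    [0,0,0],
    [0,0,0.0001],
    [0,0,0.0001],
    [0,0,0.0002],
    [0,0,0.0002],
    [0,0,0.0003],
    [0,0,0.0003],
    [0,0,0.0003],
    [0,0,0.0004],
    [0,0,0.0004]
  ],
  "angular": [
    [0,0,0.0045],
    [0,0,0.0089],
    [0,0,0.0134],
    [0,0,0.0178],
    [0,0,0.0223],
    [0,0,0.0267],
    [0,0,0.0312],
    [0,0,0.0357],
    [0,0,0.0401],
    [0,0,0.0446]
  ],
  "grip": [0,0,0,0,0,0,0,0,0,0]
}}

```text
clock: 31.35
position: [0.6283, 0.0322, 0.2483]
tcp_rot: [[0.971, 0.239, -0.005], [0.239, -0.971, -0.0], [-0.005, -0.001, -1.0]]
ft_force: [-7.3, -2.3, 9.7]
opening: 0.096
finger_force: 90.7
```

```bash
python3 tq.py; python3 pin.py; python3 go.py .629 .034 .25
```

```text
t 31.6 mean [-0.5191  1.1859  0.3068 -7.1628 -2.8964  9.4832] sd 0.036808882312534257 head 0.2415233215370471 q6 1.2954006386369488 z 0.24826449012143667
[0.3645 0.2988 0.2918 0.3038 0.3359 0.2463]
t 31.7 pos [0.6284 0.0322 0.2483] head 13.837673848474324 q [-0.034   0.1209  1.7489 -0.0003  1.2771  1.2954] z [-0.0053 -0.0001 -1.    ]
need mm [ 1.0374 -1.5801 -1.716 ] F [-6.8134 -3.4012  9.7111] [-0.6623  1.2241  0.3157] 0.09316351926142039
```

```bash
python3 - <<'E'
from h import *
for c in ['side','top','wrist']:
    s=state(); im,d=camera(c); 
    for t in ['collar_mark','wing']:
        print(c,t,[(round(r['score'],2),toworld(c,r['position'],s)) for r in search_frame(c,t)][:2])
    if c=='side': a=cv2.resize(im[120:250,250:400],(400,346),interpolation=cv2.INTER_CUBIC)
    if c=='wrist': b=cv2.resize(im[120:,180:380],(400,600))
cv2.imwrite('pics/chk.png',np.hstack([np.pad(a,((0,254),(0,0),(0,0))),b]))
E
```

```text
side collar_mark [(0.71, array([0.6187, 0.0284, 0.1673]))]
side wing [(0.54, array([0.6154, 0.0325, 0.174 ]))]
top collar_mark []
top wing []
wrist collar_mark [(0.61, array([0.6434, 0.0397, 0.168 ]))]
wrist wing [(0.76, array([0.6352, 0.0363, 0.2013]))]
```

View pics/chk.png

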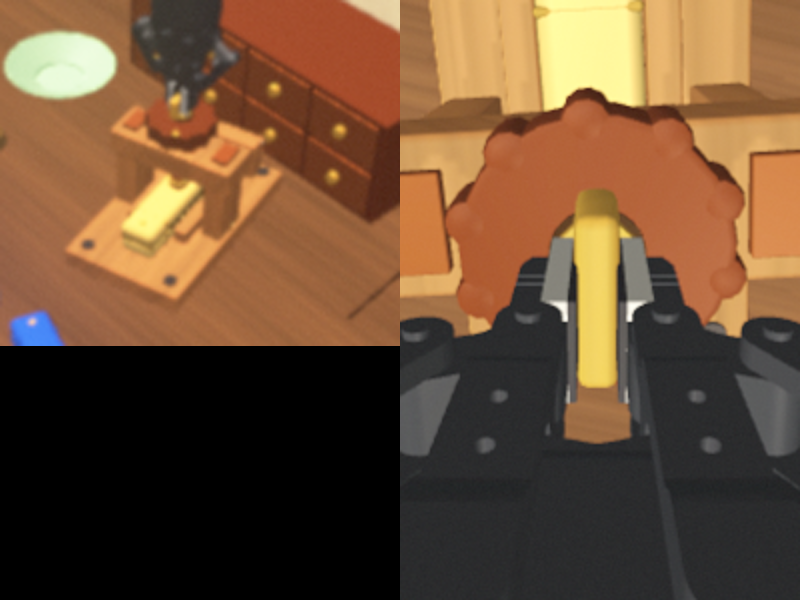

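```bash
python3 - <<'E'
from h import *
im,_=camera('side'); im0=np.load('side1.npz')['im']
# reproject expected pin motion per degree
i=camera_info('side')
def proj(P):
    p=np.array(i['R'])@P+np.array(i['t']); x,y=p[:2]/p[2]; f=1+i['k1']*(x*x+y*y); return np.array([i['fx']*x*f+i['cx'],i['fy']*y*f+i['cy']])
for a in (-144.5,-151.5): print(a,proj(np.array([.6298+.034*np.cos(np.radians(a)),.0338+.034*np.sin(np.radians(a)),.166])))
for n,I in (('0',im0),('now',im)):
    I=cv2.GaussianBlur(I,(0,0),.7).astype(float); w=I[164:176,306:328]
    g=np.clip(w[...,1]-0.5*w[...,2]-20,0,None); v,u=np.unravel_index(g.argmax(),g.shape)
    yy,xx=np.mgrid[:12,:22]; q=g*(np.hypot(xx-u,yy-v)<3); print(n,(q*xx).sum()/q.sum()+306,(q*yy).sum()/q.sum()+164,q.max(),q.sum())
m=cv2.matchTemplate(im,im0[164:176,310:324],cv2.TM_CCOEFF_NORMED)[155:180,300:330]; print(np.unravel_index(m.argmax(),m.shape),m.max())
E
```

```text
-144.5 [316.1271 170.0924]
-151.5 [314.7678 169.8268]
0 315.4583333333333 169.71875 14.0 48.0
now 315.42063492063494 169.76190476190476 16.5 63.0
(np.int64(9), np.int64(10)) 0.9858944
```

>>> {"name": "apply_moves", "arguments": {
  "travel": [
    [0,0,0],
    [0,0,0],
    [0,0,0],
    [0,0,0],
    [0,0,0],
    [0,0,-0.01],
    [0,0,-0.03],
    [0,0,-0.06],
    [0,0,-0.09],
    [0,0,-0.11]
  ],
  "angular": [
    [0,0,0],
    [0,0,0],
    [0,0,0],
    [0,0,0],
    [0,0,0],
    [0,0,0],
    [0,0,0],
    [0,0,0],
    [0,0,0],
    [0,0,0]
  ],
  "grip": [0.2,0.35,0.5,0.5,0.5,0.5,0.5,0.5,0.5,0.5]
}}

```text
clock: 33.2
position: [0.6304, 0.0321, 0.3613]
tcp_rot: [[0.971, 0.239, 0.004], [0.239, -0.971, 0.0], [0.004, 0.001, -1.0]]
ft_force: [0.1, -0.1, 0.1]
opening: 0.5
finger_force: 0.0
```

Converted, -55 mm / 1000 = -0.055, -30 mm / 1000 = -0.03.

>>> {"name": "apply_moves", "arguments": {
  "travel": [
    [-0.01,0,0],
    [-0.03,0,0],
    [-0.055,0,0],
    [-0.055,0,0],
    [-0.055,0,0],
    [-0.055,0,0],
    [-0.055,0,0],
    [-0.055,0,0],
    [-0.055,0,0],
    [-0.055,0,0]
  ],
  "angular": [
    [0,0,0],
    [0,0,0],
    [0,0,0],
    [0,0,0],
    [0,0,0],
    [0,0,0],
    [0,0,0],
    [0,0,0],
    [0,0,0],
    [0,0,0]
  ],
  "grip": [0.5,0.5,0.5,0.5,0.5,0.5,0.5,0.5,0.5,0.5]
}}

```text
clock: 34.2
position: [0.5767, 0.019, 0.3574]
tcp_rot: [[0.971, 0.24, -0.0], [0.24, -0.971, 0.0], [-0.0, -0.0, -1.0]]
ft_force: [0.2, -0.1, 0.1]
opening: 0.5
finger_force: 0.0
```

```bash
sed -i "s/\[(.188,.2),(.2,.206),(.206,.216)\]/[(.187,.204),(.192,.2)]/" look.py; python3 look.py c; python3 pin.py wc.npz;python3 t1.py
python3 - <<'E'
from h import *
a=np.radians(17.2)
for f in ('wb','wc'):
    W=np.load(f+'.npz')['W']; d=W-np.array([.6298,.0338,0]); X=d[...,0]*np.cos(a)+d[...,1]*np.sin(a); Y=-d[...,0]*np.sin(a)+d[...,1]*np.cos(a)
    m=(abs(Y)<.012)&(X<-.05)&(X>-.14)&(W[...,2]>.055)&(W[...,2]<.08); print(f,'mould end',np.percentile(X[m],[.5,2]) if m.sum() else None)
    m=(np.hypot(d[...,0],d[...,1])<.02)&(W[...,2]>.18); print('wing top z',np.percentile(W[m][:,2],[50,80,95]))
E
```

```text
wing [(0.86, array([0.6329, 0.0349, 0.1969]))]
collar [(0.75, array([0.6314, 0.0342, 0.162 ]))]
collar_mark [(0.68, array([0.6283, 0.0353, 0.1664]))]
mould [(0.94, array([0.6802, 0.0381, 0.0651])), (0.89, array([0.2573, 0.3238, 0.0358])), (0.81, array([0.3585, 0.2211, 0.0248]))]
0.187 748 mean [[0.6294 0.0337]] head 14.611449 rect ((628.6327514648438, 33.772132873535156), (40.70079803466797, 9.690971374511719), 14.092350006103516) zmax 0.19819249021613286
0.192 748 mean [[0.6294 0.0337]] head 14.611449 rect ((628.6327514648438, 33.772132873535156), (40.70079803466797, 9.690971374511719), 14.092350006103516) zmax 0.19819249021613286
blob 85 [291.2    175.1412] [0.5995 0.0146 0.1669] ang -147.6
t 34.5 T [-0.0342  0.0075 -0.0196] F [0.1042 0.2    0.1523] q6 1.269 z 0.3575
wb mould end [-0.0942 -0.0941]
wing top z [0.4271 0.4271 0.4271]
wc mould end [-0.0962 -0.0943]
wing top z [0.4273 0.4273 0.4273]
```

View pics/wc.png

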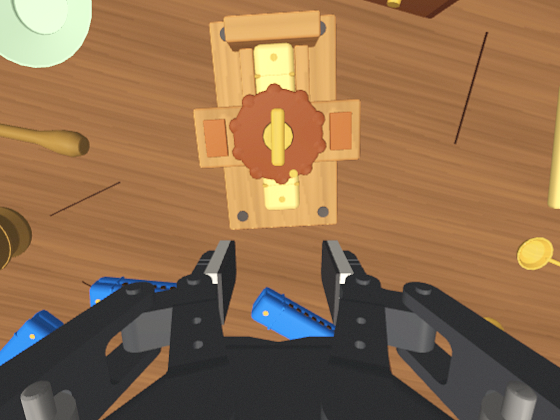

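```bash
python3 -c "
from rig import *
print(close_job())"
```

```text
the job is handed in; nothing more can be done
None
```

I pushed the mould home against the stop and screwed the wing down about 30° past first touch, which I estimate at 36–46 N on the mould. The collar pin stayed put as far as the cameras can tell, the arm is clear and the job is handed in; no verdict came back.

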